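# Drive a seized hinge pin out into a parts bin

### The job

A headed hinge pin is stuck in the barrel of the hinge fixture. Stand the empty loose bin upright on the shelf under the pin's head end and let go of it, then take the thin drift punch and with it push the pin out from the other, headless end until it drops into the bin; do not touch the pin with the gripper. Lay the punch back level in the empty cradle of its stand, and leave the thick drift and the other small parts where they are.

Things in the scene. Friction and masses are not known exactly. Their poses are not given: they have to be found in the camera images.
- fixture: Fixed hinge fixture: base plate 100 (its x) by 38 (its y) by 12 mm, a grey post, and on top a level steel barrel, 36 mm diameter, 44 mm long, axis along the fixture's y, 80 mm up; through bore 14 mm wide from y = -22 (open end) to +22 mm (pin's head end). Origin: on the shelf under the barrel's middle, z up. Post and base end at y = +12 mm, so the barrel overhangs there, underside 62 mm up.
- bore_in (a point): Centre of the bore's mouth at the headless end (fixture y = -22 mm, 80 mm up). The punch is pushed in here, along the fixture's +y.
- bore_out (a point): Centre of the bore's mouth at the head end (fixture y = +22 mm, 80 mm up). The pin leaves here, along the fixture's +y.
- drop_point (a point): Point on the shelf top 28 mm beyond the barrel's head end, below the bore axis, about where the pin's middle falls when it comes free; the bin must be standing over it.
- pin: Loose steel pin stuck in the bore: shank 12 mm diameter, 46 long; head 20 mm diameter, 6 thick. Origin on its axis at mid-shank; y runs along it to the head (-23 to +29 mm). At the start along the fixture's y, shank end 1 to 7 mm inside the open mouth, head out at the other (underside 69 mm up). A hidden spring grips it: a steady push of about 8 to 20 N moves it; pushed right through it falls out.
- bin: Loose open grey plastic bin, 60 mm along its x, 110 along its y, 35 high, walls and floor 3 mm, about 0.14 kg. Origin: centre of its underside. Can be gripped from above across its 60 mm width. With its length along the bore its middle goes about 75 mm from the fixture's origin along the fixture's +y; bring it in low, under the pin's head.
- punch: Loose thin drift punch, steel, about 0.16 kg, lying level in the stand: square handle 16 x 16 mm, 90 long, then a round blade 7 mm diameter, 70 long, with a flat tip. Origin: middle of the handle, on the axis (38 mm above the shelf in the stand); y points to the tip. Handle from y = -45 to +45 mm, tip at +115 mm.
- punch_tip (a point): Centre of the flat end of the thin punch's blade, 115 mm from the punch's origin.
- stand: Fixed tool stand: plate 150 (its x) by 90 (its y) by 6 mm with cradles at x = -45 and +45 mm; tools lie along its y, tips to +y, thin punch and thick drift in either. Each cradle is two plywood uprights 8 mm thick at y = -30 and +30 mm, with 26 mm wide notches, floor 30 mm up, cheeks to 42 mm. Origin: centre of underside; a tool's middle lies near y = 0.
- thick_drift: Loose thick drift, bystander: square handle 20 x 20 x 90 mm with a stubby blade 17 mm diameter, 50 mm long, too thick for the bore. Origin: middle of the handle, y to the tip. Stays in its cradle.
- dzus: Loose grey zinc quarter-turn fastener, bystander: 22 mm head, standing head down, 22 mm tall. Origin under it.
- shear_pin_a: Loose short steel shear pin, bystander: 16 mm head, 36 mm tall, standing head down. Origin under it.
- shear_pin_b: Another shear pin, same as shear_pin_a, bystander.
- mirror: Loose inspection mirror, bystander: 44 mm round with a red handle reaching 105 mm along its x, 6 mm thick. Origin under the round part's centre.
- spacer: Loose bronze spacer ring, bystander: 28 mm outside, 16 mm inside, 18 mm tall. Origin under it.
- tin: Loose closed metal tin, bystander: 56 mm diameter, 45 mm tall, upright. Origin under it.
- wrench: Loose flat steel wrench, bystander: 150 mm long, lying along its x. Origin under its middle.
There are look-alikes about, which are no part of the job. What is shaped like the punch but yellow is not meant.

How it is judged (in metres and radians):
On the way, in this order (a step that is already met when the one before it is completed fails the run):
1. the bin stands upright on the shelf under the pin's head end, let go (x of drop_point in the frame of bin between -0.03 and 0.03 m and y of drop_point in the frame of bin between -0.055 and 0.055 m and height (world z) of bin below 0.006 m and angle between bin's own z axis and vertical below 0.1 rad and contact force between the fingers and bin below 0.1 N), for 0.2 s.
2. the thin punch, pushing on the pin, has driven it towards its head side to at least 20 mm past centre in the bore (y of pin in the frame of fixture above 0.02 m and y of punch_tip in the frame of fixture above -0.022 m and contact force between punch and pin above 0.3 N).
3. the pin lies in the bin (x of pin in the frame of bin between -0.032 and 0.032 m and y of pin in the frame of bin between -0.056 and 0.056 m and z of pin in the frame of bin between 0 and 0.034 m), for 0.2 s.
At the end, for the whole second after the job is handed in: The pin lies at rest in the bin, below its rim; the bin stands upright on the shelf (within 0.1 rad); the thin punch rests level in a cradle of the stand, within 14 mm of the cradle's middle lengthwise, its axis 34 to 43 mm up and within 0.15 rad of the cradle's direction; all at rest (all of step 3 and height (world z) of bin below 0.006 m and angle between bin's own z axis and vertical below 0.1 rad and linear speed of each of bin, punch below 0.02 m/s and linear speed of pin below 0.03 m/s and z of punch in the frame of stand between 0.034 and 0.043 m and y of punch in the frame of stand between -0.014 and 0.014 m and angle between the y axis of punch and the y axis of stand, either way round below 0.15 rad); the robot touches nothing.
It fails at once if the gripper's fingers touch the pin (contact force between the fingers and pin above 0.5 N).
It fails at once if the thick drift or one of the other small parts is moved more than 20 mm (distance of any of thick_drift, dzus, shear_pin_a, shear_pin_b, mirror, spacer, tin, wrench from where it was at the start of the episode above 0.02 m).
It also fails if it takes over 70 s, if anything falls off the work surface, if the arm or the gripper's body presses on something with over 40 N, if the wrist force passes 120 N, or if a joint passes its speed limit or range.

### The arm

A 6-joint arm with a two-finger parallel gripper is mounted at the origin on the work surface. World frame = base frame: x ahead of the robot, y to its left, z up, the work surface at z = 0. Lengths are in m, angles in degrees, forces in N, time in s.
With the tool pointing down it reaches from about 0.4 to 0.825 m from the base axis. Payload 7 kg.
Tool frame: the origin (TCP) lies at the very end of the fingers, on their centre line; the grasp point (between the pads) lies 19 mm behind it (ctrl.pinch_z is the distance from the TCP to the grasp point, in m); z points along the fingers, x is the direction in which the jaws open and shut, and the axes are right-handed (so a half turn about z gives the same grasp; the last joint's range is limited). The gripper opens to 88 mm and grips with 3 to 60 N. Pads are 19 mm wide; open, the fingers measure 130 mm over their backs; the gripper's body (78 mm by 193 mm) begins 47 mm behind the grasp point.
Start: joints at [-60.384, 20.546, 0.682, 0, -70.136, -16.507], TCP at [0.153, -0.657, 0.227] pointing down, gripper open.
Joint ranges: [-176.03, 176.03], [-82.01, 121.73], [-58.28, 71.71], [-173.87, 95.51], [-174.79, -0.11], [-173.66, 173.66]. Speed limits (degrees/s): [136.94, 136.94, 172.46, 180, 180, 180].

### API

Orientations are given as [roll, pitch, yaw] about the fixed x, y, z axes, in that order (R = Rz(yaw) Ry(pitch) Rx(roll)).
In Python, from plant import ctrl gives the robot as it stands.
- The arm moves only by the tool carry_out, never from a script. Its argument "increments" is a list of rows, each a list of 7 numbers: the turn, a rotation vector about the world's x, y, z in degrees, then the shift along the world's x, y, z in mm, then the closure, from 0 (fully open) to 1 (shut). In form: [[ax, ay, az, dx, dy, dz, grip], ...]. A call has 1 to 20 rows; each row is the pose to reach, as a shift and turn from the pose commanded when the call began; what a row does not reach only later rows make up. A row lasts 1/8 s, in which the tool goes at most 62.5 mm and 10.7 degrees, less where a joint would pass 70% of its speed; a pose out of reach is approached as far as the arm can. A call with a gripper value outside its range is refused whole. The fingers move at their own pace and stop on an object; the grip force is fixed at half the most. Time passes only in rows, so rows that repeat a pose let the fingers close. It gives the time, the measured TCP pose, the force and the opening at its end, in the units of the state.
- ctrl.get_obs(): the state, without advancing time (a new reading comes with each control period).
- ctrl.snapshot(name): name is "side" or "top" or "wrist"; returns a dict with "pixels" (480x640x3 uint8, blue, green, red), "intrinsics" (3x3 intrinsics, pixels), "rvec" (rotation vector, rad) and "tvec" (3), from world to camera coordinates, as OpenCV has them; the wrist camera has in their place "hand_eye" (4x4, takes a point from camera to tool coordinates, whose origin is the TCP and whose axes are the tool frame's). Camera axes: x right, y down, z forward; pixel columns grow to the right and rows downward; lengths in m; the calibration is good to about 2 mm. A picture is of the moment at which its call begins: read the wrist's pose just before it. There is no depth.
- ctrl.close_job(): hands the job in, once; it reports no verdict.
Trained networks look in a picture, given as the dict that the camera call returned (one of the last four; its "shot" number tells which), for a name from the list of things; names that differ only in an ending like _2 or _b are one class to them, and where a whole thing is asked for, a point or a joint stands for the part that bears it (a point fixed in the world has none). Each returns a list of dicts, best first, with "confidence" (0 to 1); they miss things now and then, are a little off and sometimes report something else, mostly with a low value. They report only what shows in the picture. A call takes as long as a camera call. They do not tell look-alikes from the thing itself.
- ctrl.search_frame(picture, label): "centre" ([x, y, z] in m, in world coordinates, good to about 4 mm: the middle of the surface that is visible of it).
- ctrl.outline_of(picture, label): "pixels" (480x640 bool, what is visible of it).
The state is a dict: "clock": time; "joint_pos": joint angles; "qvel": joint speeds; "tau": joint torques, N m; "tool_pos": TCP position; "orientation": TCP orientation; "force": force on the tool from outside, world axes, zero at the start; "moment": the same for the moment, N m; "opening": finger opening in m.
Only numpy, scipy, OpenCV 4.12 (cv2) and the standard library are available. Lean on these libraries where they do the work, as an engineer would, in place of code of your own. Each camera call takes 0.05 s, during which the arm holds its last target. There are 200 camera calls.

## Working session

There is one attempt and no reset: what is moved stays moved. The work goes in short steps, Python scripts to look and compute and a tool call to move; the robot and the scene stay as the last step left them, time stands still between calls to the robot, and variables do not carry over. Pictures are saved under pics/ and viewed, about 8 in all and at most 12, crops included, and the job is handed in when it is done.

Besides the shell and the picture viewer there is one more tool, called after "Call:" as name(argument=value, ...) on one line, values as JSON. carry_out: Moves the arm, as the interface text tells. Its arguments: {"type":"object","properties":{"increments":{"type":"array"}},"required":["increments"]}

```bash
mkdir -p pics; ls; cat > h.py <<'E'
import numpy as np, cv2
from plant import ctrl
from scipy.spatial.transform import Rotation as R
def proj(s,P):
    return cv2.projectPoints(np.array(P,float).reshape(-1,3),np.array(s['rvec']),np.array(s['tvec']),np.array(s['intrinsics']),None)[0][:,0]
def ray(s,uv,z):
    K=np.array(s['intrinsics']);Rm=cv2.Rodrigues(np.array(s['rvec'],float))[0];t=np.array(s['tvec']).ravel()
    c=-Rm.T@t; d=Rm.T@np.linalg.solve(K,[uv[0],uv[1],1]); return c+d*(z-c[2])/d[2]
def wrist():
    o=ctrl.get_obs(); s=ctrl.snapshot('wrist')
    T=np.eye(4);T[:3,:3]=R.from_euler('xyz',o['orientation'],degrees=True).as_matrix();T[:3,3]=o['tool_pos']
    M=np.linalg.inv(T@np.array(s['hand_eye'])); s['rvec']=cv2.Rodrigues(M[:3,:3])[0];s['tvec']=M[:3,3]; return s
E
python3 - <<'E'
from h import *
o=ctrl.get_obs();print(o)
a=ctrl.snapshot('top');b=ctrl.snapshot('side')
cv2.imwrite('pics/top.png',a['pixels']);cv2.imwrite('pics/side.png',b['pixels'])
for s,n in((a,'top'),(b,'side')):
  for l in ['fixture','pin','bin','punch','stand','thick_drift','dzus','shear_pin_a','mirror','spacer','tin','wrench']:
    print(n,l,[(np.round(d['centre'],3).tolist(),round(d['confidence'],2)) for d in ctrl.search_frame(s,l)])
E
```

```text
pics
{'clock': 0.0, 'joint_pos': array([-6.03850124e+01,  2.05908935e+01,  6.33815186e-01, -1.80119349e-02,
       -7.01352390e+01, -1.65067724e+01]), 'qvel': array([ 0.07264421, -0.00859833,  0.06237824, -0.07586296, -0.04559186,
       -0.02823812]), 'tau': array([ 8.14086507e-04, -5.82710409e+01,  2.93052667e+01,  6.99704647e+00,
        6.83742706e-03, -1.62142242e-04]), 'tool_pos': array([ 0.15293652, -0.65695296,  0.22563574]), 'orientation': array([-1.79990002e+02, -9.33238459e-02,  1.03102073e+02]), 'force': array([-0.72585043, -0.26835494, -1.2791236 ]), 'moment': array([-0.02478457,  0.06470567, -0.02052195]), 'opening': 0.08760421583894674}
top fixture [([0.508, 0.007, 0.053], 0.59), ([0.495, 0.303, 0.004], 0.19)]
top pin []
top bin [([0.494, 0.301, 0.005], 0.81)]
top punch [([0.724, -0.368, 0.015], 0.82), ([0.563, -0.268, 0.043], 0.58), ([0.565, -0.427, 0.016], 0.56)]
top stand [([0.52, -0.283, 0.009], 0.94)]
top thick_drift [([0.473, -0.266, 0.048], 0.89)]
top dzus [([0.696, 0.31, 0.006], 0.22)]
top shear_pin_a [([0.791, 0.138, 0.02], 0.4)]
top mirror [([0.759, -0.102, 0.005], 0.85)]
top spacer []
top tin [([0.362, 0.157, 0.042], 0.89), ([0.383, 0.07, 0.003], 0.4)]
top wrench [([0.698, 0.311, 0.006], 0.8)]
side fixture [([0.504, 0.021, 0.04], 0.58)]
side pin [([0.519, 0.037, 0.08], 0.42)]
side bin [([0.499, 0.294, 0.014], 0.69), ([0.504, 0.021, 0.042], 0.41)]
side punch [([0.719, -0.366, 0.01], 0.81), ([0.564, -0.269, 0.047], 0.77), ([0.562, -0.418, 0.009], 0.49)]
side stand [([0.52, -0.257, 0.008], 0.86)]
side thick_drift [([0.468, -0.254, 0.049], 0.83), ([0.682, 0.316, 0.004], 0.66)]
side dzus []
side shear_pin_a []
side mirror [([0.759, -0.1, 0.005], 0.55)]
side spacer [([0.503, 0.017, 0.038], 0.62), ([0.501, 0.295, 0.012], 0.49), ([0.379, -0.124, 0.016], 0.2)]
side tin [([0.354, 0.176, 0.045], 0.64)]
side wrench [([0.688, 0.316, 0.01], 0.81)]
```

View pics/top.png

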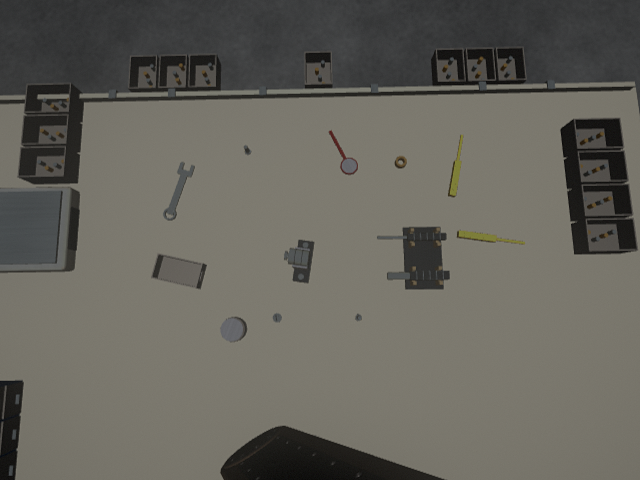

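View pics/side.png

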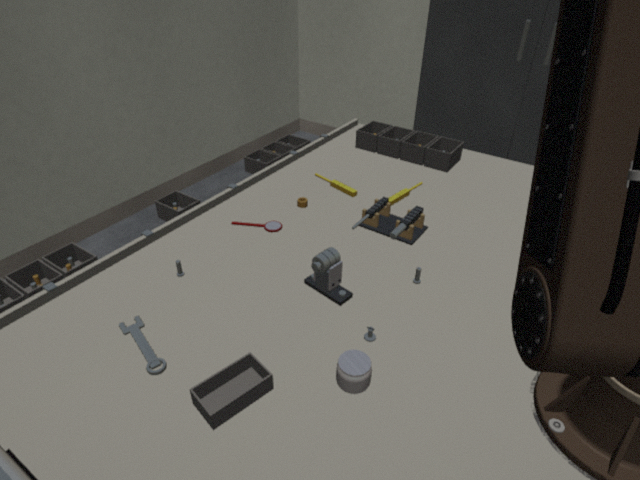

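The top view shows the fixture at about (300,260) with the pin head facing image left (+y), the bin at (180,271), and the stand at (423,258). The thin punch lies in the upper cradle (tip 378,237), and the yellow look-alikes are at (456,165) and (490,238). Next I'll look from near with the wrist camera.

```bash
python3 - <<'E'
from h import *
s=wrist();print(np.round(s['hand_eye'],3),np.round(s['intrinsics'],1),ctrl.pinch_z)
E
```

```text
[[ 1.     0.001  0.001 -0.001]
 [-0.001  0.965  0.261 -0.07 ]
 [-0.    -0.261  0.965 -0.158]
 [ 0.     0.     0.     1.   ]] [[391.6   0.  320.3]
 [  0.  391.6 240.8]
 [  0.    0.    1. ]] 0.0188
```

Call:
carry_out(increments=[[0,0,0,60,60,60,0],[0,0,0,120,120,100,0],[0,0,-5,180,180,110,0],[0,0,-10,240,240,110,0],[0,0,-13,300,300,110,0],[0,0,-13,340,330,110,0],[0,0,-13,350,330,110,0],[0,0,-13,350,330,110,0]])

```text
clock: 2.35
tool_pos: [0.5011, -0.3285, 0.3369]
orientation: [180.0, 0.0, 90.1]
force: [0.8, -1.6, 1.3]
opening: 0.0874
```

```bash
python3 - <<'E'
from h import *
s=wrist();cv2.imwrite('pics/w1.png',s['pixels'])
for l in ['punch','stand','thick_drift']:
    print(l,[(np.round(d['centre'],3).tolist(),round(d['confidence'],2)) for d in ctrl.search_frame(s,l)])
    for d in ctrl.outline_of(s,l):
        m=d['pixels'];c=cv2.findContours(m.astype(np.uint8),0,2)[0]; print(cv2.minAreaRect(np.vstack(c)),d['confidence'])
E
```

```text
punch [([0.74, -0.376, 0.016], 0.88), ([0.561, -0.422, 0.016], 0.78)]
((384.4615783691406, 248.49899291992188), (133.05882263183594, 16.81498908996582), 1.4688007831573486) 0.93
((228.45542907714844, 239.78244018554688), (124.45813751220703, 15.96017074584961), 8.972625732421875) 0.89
((282.3876953125, 371.90155029296875), (13.86750316619873, 49.035499572753906), 19.44003677368164) 0.87
stand [([0.515, -0.283, 0.004], 0.71)]
((357.8756103515625, 205.44744873046875), (73.0975570678711, 119.73090362548828), 0.6510602831840515) 0.58
thick_drift [([0.473, -0.265, 0.051], 0.57)]
((381.0, 173.5), (19.0, 122.0), 90.0) 0.61
```

View pics/w1.png

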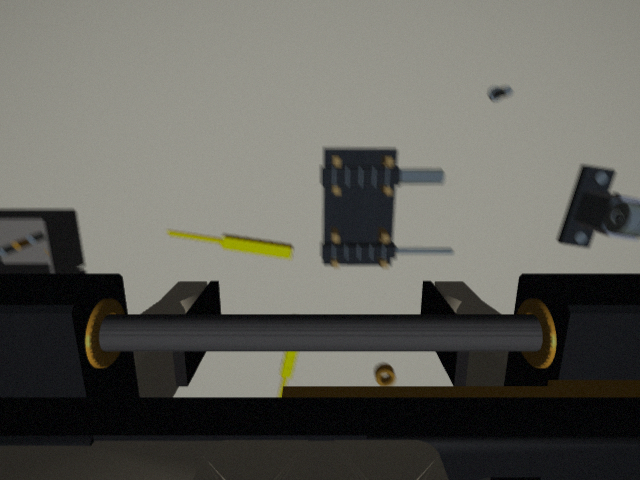

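Call:
carry_out(increments=[[0,0,0,0,60,0,0],[0,0,0,0,120,0,0],[0,0,0,0,180,0,0],[0,0,0,0,240,0,0],[0,0,0,-40,300,-20,0],[0,0,0,-60,330,-40,0],[0,0,0,-60,330,-40,0],[0,0,0,-60,330,-40,0]])

```text
clock: 3.7
tool_pos: [0.4401, -0.0008, 0.2971]
orientation: [179.9, -0.0, 90.1]
force: [0.4, -0.7, 0.0]
opening: 0.0875
```

The wrist view shows the stand at (358,206), with the thin punch (thin blade) in its lower cradle at (385,249) and the thick drift at (381,174), both tips to the right (+y).

```bash
python3 - <<'E'
from h import *
s=wrist();cv2.imwrite('pics/w2.png',s['pixels'])
for l in ['fixture','pin','bore_out']:
    try:
        print(l,[(np.round(d['centre'],3).tolist(),round(d['confidence'],2)) for d in ctrl.search_frame(s,l)])
        for d in ctrl.outline_of(s,l):
            m=d['pixels'];c=cv2.findContours(m.astype(np.uint8),0,2)[0]; print(cv2.minAreaRect(np.vstack(c)),d['confidence'])
    except Exception as e: print(e)
v=cv2.resize(s['pixels'][100:340,200:460],None,fx=3,fy=2.5*1.2,interpolation=2)[:600*2]
v=cv2.resize(s['pixels'][120:320,190:450],None,fx=3,fy=3,interpolation=2);cv2.imwrite('pics/w2c.png',v)
E
```

```text
fixture [([0.5, 0.009, 0.076], 0.78)]
((332.82403564453125, 260.4170837402344), (49.844993591308594, 81.72822570800781), 8.841814041137695) 0.93
pin [([0.516, 0.038, 0.09], 0.5), ([0.379, -0.123, 0.016], 0.26)]
((359.0, 287.0), (18.0, 8.0), 90.0) 0.52
bore_out [([0.505, 0.006, 0.075], 0.81), ([0.518, 0.037, 0.086], 0.53)]
((332.6280517578125, 259.8475646972656), (50.2463493347168, 81.49847412109375), 6.34019136428833) 0.61
```

View pics/w2c.png

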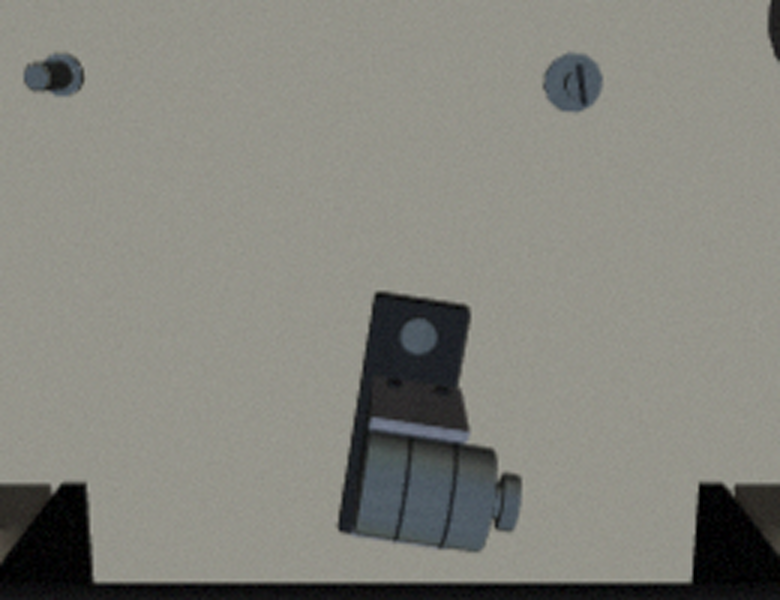

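Call:
carry_out(increments=[[0,0,-10,0,60,0,0],[0,0,-20,0,120,0,0],[0,0,-30,0,180,0,0],[0,0,-40,0,240,0,0],[0,0,-50,0,290,0,0],[0,0,-60,0,300,0,0],[0,0,-70,0,300,0,0],[0,0,-80,0,300,0,0],[0,0,-90,0,300,0,0],[0,0,-100,0,300,0,0],[0,0,-110,0,300,0,0],[0,0,-110,0,300,0,0]])

```text
clock: 5.55
tool_pos: [0.4947, 0.1587, 0.2259]
orientation: [-157.5, -3.7, 18.6]
force: [0.4, -0.1, 0.8]
opening: 0.0875
```

```bash
python3 - <<'E'
from h import *
o=ctrl.get_obs();print({k:np.round(v,3) for k,v in o.items()})
E
```

```text
{'clock': np.float64(5.55), 'joint_pos': array([  21.285,    7.106,  -11.408,  -24.058,  -68.508, -173.595]), 'qvel': array([-2.0344e+01, -2.3900e+00, -1.3499e+01, -1.8748e+01,  1.4779e+01,
       -1.7000e-02]), 'tau': array([ 2.3970e+00, -3.9068e+01,  2.9667e+01,  5.7030e+00, -4.2800e-01,
       -2.1000e-02]), 'tool_pos': array([0.495, 0.159, 0.226]), 'orientation': array([-157.51 ,   -3.713,   18.611]), 'force': array([ 0.355, -0.092,  0.794]), 'moment': array([-1.418, -0.156,  0.014]), 'opening': np.float64(0.088)}
```

Call:
carry_out(increments=[[0,0,10,0,0,0,0],[0,0,20,0,0,0,0],[0,0,30,0,0,0,0],[0,0,40,0,0,0,0]])

```text
clock: 6.05
tool_pos: [0.4948, 0.1588, 0.226]
orientation: [-157.5, -3.7, 59.1]
force: [-0.5, -0.8, 0.6]
opening: 0.0874
```

```bash
python3 - <<'E'
from h import *
o=ctrl.get_obs();print({k:np.round(v,3) for k,v in o.items() if k in('joint_pos','qvel')})
E
```

```text
{'joint_pos': array([  23.27 ,   15.589,   -2.009,  -20.295,  -83.571, -139.188]), 'qvel': array([  9.559,  14.423,  14.693,  12.572, -24.411,  62.94 ])}
```

```bash
cat >> h.py <<'E'
from scipy.optimize import minimize
def box(x0,x1,y0,y1,z0,z1): return [[x,y,z] for x in(x0,x1) for y in(y0,y1) for z in(z0,z1)]
def cyl(r,y0,y1,z): return [[r*np.cos(a),y,z+r*np.sin(a)] for y in(y0,y1) for a in np.linspace(0,2*np.pi,40)]
FIX=[box(-.05,.05,-.026,.012,0,.012),cyl(.018,-.022,.022,.08)]
BIN=[box(-.03,.03,-.055,.055,0,.035)]
def world(P,p): c,s=np.cos(p[2]),np.sin(p[2]); P=np.array(P); return np.c_[P[:,0]*c-P[:,1]*s+p[0],P[:,0]*s+P[:,1]*c+p[1],P[:,2]]
def render(s,parts,p,f=16):
    m=np.zeros((480,640),np.uint8)
    for P in parts:
        h=cv2.convexHull(proj(s,world(P,p)).astype(np.float32))
        cv2.fillConvexPoly(m,np.round(h*f).astype(np.int32),255,cv2.LINE_AA,4)
    return m/255.
def fit(views,parts,p0,extra=None):
    """views: list of (snapshot, float mask, roi(x0,y0,x1,y1)); p=(x,y,yaw[,extra])"""
    def cost(q):
        p=np.array(q[:3])*[.001,.001,np.pi/180]; ps=parts+(extra(q[3]) if extra else [])
        e=0
        for s,m,(a,b,c,d) in views:
            r=render(s,ps,p)[b:d,a:c]; t=m[b:d,a:c]; e+=np.abs(r-t).sum()/t.sum()
        return e
    best=None
    for k in range(2):
        q0=np.array(p0 if best is None else best.x,float)
        sim=np.vstack([q0]+[q0+np.eye(len(q0))[i]*(6 if k==0 else 2) for i in range(len(q0))])
        best=minimize(cost,q0,method='Nelder-Mead',options=dict(initial_simplex=sim,xatol=.02,fatol=1e-5))
    return np.round(best.x,2),round(best.fun,4)
E
python3 - <<'E'
from h import *
# pose w2
T=np.eye(4);T[:3,:3]=R.from_euler('xyz',[179.9,0,90.1],degrees=True).as_matrix();T[:3,3]=[.4401,-.0008,.2971]
s=ctrl.snapshot('wrist');M=np.linalg.inv(T@np.array(s['hand_eye']));s['rvec']=cv2.Rodrigues(M[:3,:3])[0];s['tvec']=M[:3,3]
im=cv2.imread('pics/w2.png').astype(int)
m=((im.sum(2)<330)).astype(float); print(im[200,300],im[260,320],im[290,358])
roi=(290,205,380,308)
head=lambda y:[cyl(.01,.001*y+.023,.001*y+.029,.08)]
p=fit([(s,m,roi)],FIX,[505,6,-8,5],head);print(p)
r=render(s,FIX+head(p[0][3]),np.array(p[0][:3])*[.001,.001,np.pi/180])
cv2.imwrite('pics/f.png',cv2.resize(np.hstack([np.dstack([m*255,r*255,0*r])[200:310,280:390],im[200:310,280:390]]),None,fx=3,fy=3))
# back-to-level turns
o=ctrl.get_obs();print(np.round(o['tool_pos'],4))
c=R.from_euler('xyz',o['orientation'],degrees=True)
for y in(59,90): print(y,np.round((R.from_euler('xyz',[180,0,y],degrees=True)*c.inv()).as_rotvec(degrees=True),1))
E
```

```text
[140 147 151] [121 108 101] [92 84 73]
(array([517.78,   9.74,  -8.43,   1.67]), np.float64(0.0817))
[0.4952 0.1594 0.2253]
59 [-14.6 -17.5  -1.3]
90 [ -9.5 -21.   29.3][ WARN:0@2.160] global loadsave.cpp:1063 imwrite_ Unsupported depth image for selected encoder is fallbacked to CV_8U.
```

View pics/f.png

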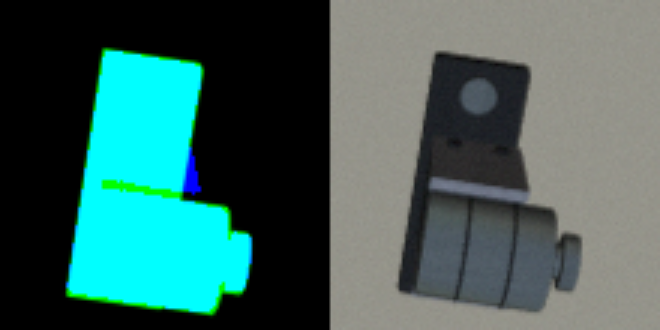

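Call:
carry_out(increments=[[-5,-6,0,0,10,40,0],[-10,-12,0,-5,40,75,0],[-14.6,-17.5,-1.3,-10,80,75,0],[-14.6,-17.5,-1.3,-15,90,75,0]])

```text
clock: 6.6
tool_pos: [0.4774, 0.2524, 0.3017]
orientation: [179.8, -0.4, 58.5]
force: [0.4, -0.3, 0.0]
opening: 0.0877
```

Call:
carry_out(increments=[[0,0,10.5,0,0,0,0],[0,0,21,0,0,0,0],[0,0,31,0,0,0,0],[0,0,41,0,0,0,0],[0,0,51,0,0,0,0],[0,0,61,0,0,0,0],[0,0,71,0,0,0,0],[0,0,81,0,0,0,0],[0,0,91,0,0,0,0],[0,0,101,0,0,0,0],[0,0,106,0,0,0,0],[0,0,106,0,0,0,0]])

```text
clock: 8.1
tool_pos: [0.4796, 0.2487, 0.3009]
orientation: [179.9, -0.4, 164.1]
force: [0.3, 0.6, 0.3]
opening: 0.0877
```

```bash
python3 - <<'E'
from h import *
s=wrist();im=s['pixels'];cv2.imwrite('pics/w3.png',im)
o=ctrl.get_obs();print({k:np.round(v,3) for k,v in o.items() if k in('joint_pos','tool_pos','orientation','clock')})
D=ctrl.outline_of(s,'bin');F=ctrl.search_frame(s,'bin')
print([(np.round(d['centre'],3),d['confidence']) for d in F])
m=D[0]['pixels'].astype(np.uint8)
ys,xs=np.nonzero(m);print(D[0]['confidence'],xs.min(),xs.max(),ys.min(),ys.max())
h=np.zeros_like(m);cv2.fillConvexPoly(h,cv2.convexHull(np.c_[xs,ys].astype(np.int32)),1)
x,y=F[0]['centre'][:2]
p,e=fit([(s,h.astype(float),(0,0,640,480))],BIN,[x*1000,y*1000,-18]);print(p,e)
r=render(s,BIN,p*[.001,.001,np.pi/180])
v=im.copy();c=cv2.findContours((r>.5).astype(np.uint8),0,2)[0];cv2.drawContours(v,c,-1,(0,0,255),1);cv2.imwrite('pics/w3f.png',v)
E
```

```text
{'clock': np.float64(8.15), 'joint_pos': array([ 47.905,   5.566,  -9.068,  -0.429, -75.438, -63.719]), 'tool_pos': array([0.48 , 0.249, 0.301]), 'orientation': array([179.882,  -0.405, 164.078])}
[(array([0.498, 0.304, 0.001]), 0.97)]
0.91 287 344 192 292
[496.1  296.07 -13.48] 0.0199
```

View pics/w3f.png

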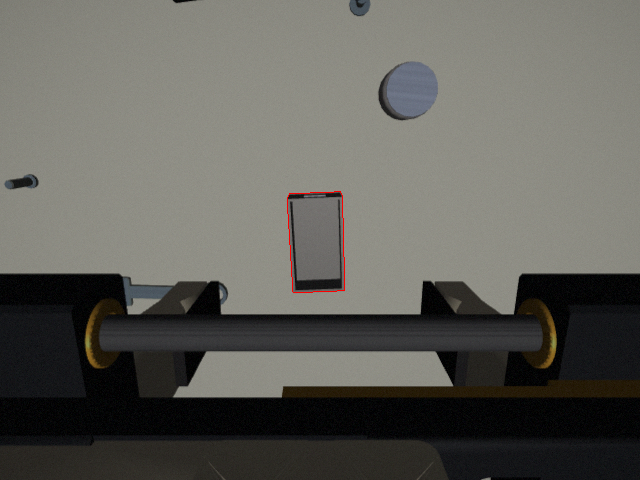

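Model outline overlaps the bin at (317,242) well. Bin pose: (0.496, 0.296), yaw −13.5°. Now I'll descend on it, 20 mm beyond its middle.

Call:
carry_out(increments=[[0,0,2.4,21,50,-20,0],[0,0,2.4,21,67,-75,0],[0,0,2.4,21,67,-130,0],[0,0,2.4,21,67,-190,0],[0,0,2.4,21,67,-235,0],[0,0,2.4,21,67,-270,0],[0,0,2.4,21,67,-285,0],[0,0,2.4,21,67,-292,0],[0,0,2.4,21,67,-292,0]])

```text
clock: 9.38
tool_pos: [0.5007, 0.3168, 0.0101]
orientation: [179.8, -0.3, 166.7]
force: [0.3, 0.0, 0.9]
opening: 0.0877
```

Call:
carry_out(increments=[[0,0,0,0,0,0,0.35],[0,0,0,0,0,0,0.6],[0,0,0,0,0,0,0.6],[0,0,0,0,0,0,0.6],[0,0,0,0,0,0,0.6]])

```text
clock: 10.0
tool_pos: [0.5004, 0.3166, 0.0099]
orientation: [179.8, -0.3, 166.7]
force: [-1.4, 0.0, 5.7]
opening: 0.0596
```

Call:
carry_out(increments=[[0,0,0,0,0,8,0.6],[0,0,1,8,-30,10,0.6],[0,0,3,20,-75,10,0.6],[0,0,4.9,33,-120,10,0.6],[0,0,4.9,40.6,-150,10,0.6],[0,0,4.9,37,-175,10,0.6],[0,0,4.9,34,-195,10,0.6],[0,0,4.9,32,-208,8,0.6],[0,0,4.9,31.8,-210,4,0.6],[0,0,4.9,31.8,-210,0.5,0.6],[0,0,4.9,31.8,-210,0.5,0.6]])

```text
clock: 11.38
tool_pos: [0.5322, 0.107, 0.0098]
orientation: [179.9, -0.3, 171.7]
force: [-0.9, -1.0, 2.1]
opening: 0.0597
```

Call:
carry_out(increments=[[0,0,0,0,0,0,0.3],[0,0,0,0,0,0,0],[0,0,0,0,0,0,0],[0,0,0,0,0,0,0],[0,0,0,0,0,40,0],[0,0,0,0,0,100,0],[0,0,0,0,-10,160,0],[0,0,0,0,-20,220,0],[0,0,0,0,-30,270,0],[0,0,0,0,-30,280,0],[0,0,0,0,-30,280,0]])

```text
clock: 12.75
tool_pos: [0.532, 0.0765, 0.29]
orientation: [179.8, -0.3, 171.6]
force: [-1.4, 0.3, -0.7]
opening: 0.0875
```

```bash
cat >> h.py <<'E'
def binfit(s,p0):
    m=ctrl.outline_of(s,'bin')[0]['pixels']; ys,xs=np.nonzero(m)
    h=np.zeros((480,640),np.uint8);cv2.fillConvexPoly(h,cv2.convexHull(np.c_[xs,ys].astype(np.int32)),1)
    return fit([(s,h.astype(float),(0,0,640,480))],BIN,p0)
def fixfit(s,p0,roi,thr=330):
    m=(s['pixels'].astype(int).sum(2)<thr).astype(float)
    return fit([(s,m,roi)],FIX,p0,lambda y:[cyl(.01,.001*y+.023,.001*y+.029,.08)])
E
python3 - <<'E'
from h import *
s=wrist();im=s['pixels'];cv2.imwrite('pics/w4.png',im)
o=ctrl.get_obs();print({k:np.round(v,3) for k,v in o.items() if k in('joint_pos','tool_pos','orientation','clock')})
print(binfit(s,[529,86,-8.4]))
m=ctrl.outline_of(s,'fixture')
for d in m: ys,xs=np.nonzero(d['pixels']);print(d['confidence'],xs.min(),xs.max(),ys.min(),ys.max())
E
```

```text
{'clock': np.float64(12.8), 'joint_pos': array([ 28.846,   5.663, -10.552,  -0.368, -74.051, -37.159]), 'tool_pos': array([0.531, 0.076, 0.289]), 'orientation': array([179.879,  -0.425, 171.586])}
(array([529.39,  86.58,  -8.4 ]), np.float64(0.0264))
0.81 278 371 110 162
```

View pics/w4.png

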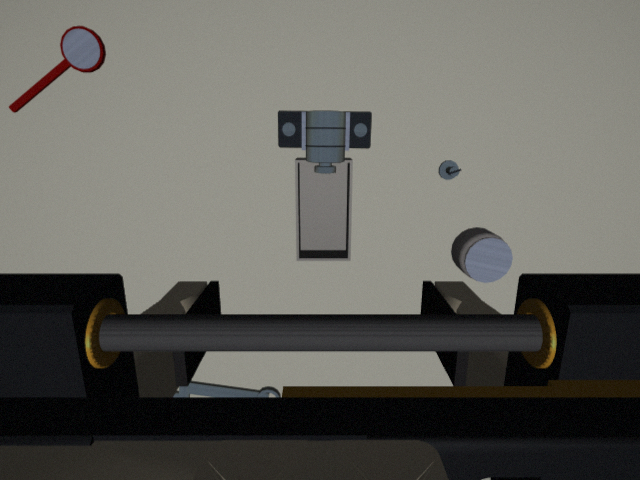

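Bin stands with its near end just under the pin's head (bin 297–352 × 157–261, pin head at (325,169)), aligned with the bore. Next is the stand.

Call:
carry_out(increments=[[0,0,2,0,-30,0,0],[0,0,4,0,-80,0,0],[0,0,6,0,-140,0,0],[0,0,8.4,0,-200,0,0],[0,0,8.4,10,-260,0,0],[0,0,8.4,10,-310,0,0],[0,0,8.4,10,-350,-10,0],[0,0,8.4,10,-380,-20,0],[0,0,8.4,10,-390,-20,0],[0,0,8.4,10,-390,-20,0]])

```text
clock: 14.15
tool_pos: [0.5419, -0.3137, 0.2688]
orientation: [179.8, -0.5, 180.0]
force: [-1.1, 0.3, -0.0]
opening: 0.0874
```

```bash
python3 - <<'E'
from h import *
# refit fixture from w4
T=np.eye(4);T[:3,:3]=R.from_euler('xyz',[179.88,-.38,171.6],degrees=True).as_matrix();T[:3,3]=[.5315,.0763,.2897]
s=wrist();w={'rvec':None,'intrinsics':s['intrinsics']}
M=np.linalg.inv(T@np.array(s['hand_eye']));w['rvec']=cv2.Rodrigues(M[:3,:3])[0];w['tvec']=M[:3,3];w['pixels']=cv2.imread('pics/w4.png')
print(fixfit(w,[518,9.7,-8.4,5],(265,100,385,156)), fixfit(w,[518,9.7,-8.4,5],(265,100,385,156),300))
o=ctrl.get_obs();print({k:np.round(v,3) for k,v in o.items() if k in('joint_pos','tool_pos','orientation','clock')})
im=s['pixels'];cv2.imwrite('pics/w5.png',im)
for l in ['punch','stand','thick_drift']:
    print(l,[(np.round(d['centre'],3).tolist(),round(d['confidence'],2)) for d in ctrl.search_frame(s,l)])
    for d in ctrl.outline_of(s,l):
        ys,xs=np.nonzero(d['pixels']); print(cv2.minAreaRect(np.c_[xs,ys].astype(np.int32)),d['confidence'])
E
```

```text
(array([515.88,   8.89,  -8.86,  12.48]), np.float64(0.1008)) (array([516.02,   9.29,  -8.43,   9.43]), np.float64(0.1219))
{'clock': np.float64(14.2), 'joint_pos': array([-1.2208e+01,  1.4897e+01, -1.7180e+00, -6.2000e-02, -7.3807e+01,
        1.2221e+01]), 'tool_pos': array([ 0.542, -0.313,  0.269]), 'orientation': array([179.853,  -0.4  , 179.996])}
punch [([0.564, -0.28, 0.048], 0.93), ([0.724, -0.372, 0.017], 0.77), ([0.565, -0.424, 0.017], 0.56)]
((297.73907470703125, 250.91165161132812), (124.2579345703125, 18.699951171875), 88.15238952636719) 0.72
((119.37648010253906, 140.30589294433594), (163.34866333007812, 18.00522804260254), 12.528807640075684) 0.7
((296.10772705078125, 74.63845825195312), (17.240825653076172, 151.5704345703125), 7.125016689300537) 0.63
stand [([0.522, -0.287, 0.006], 0.6)]
((340.0, 228.5), (81.0, 138.0), 90.0) 0.86
((297.3967590332031, 250.95689392089844), (124.1724853515625, 16.745677947998047), 88.69805145263672) 0.29
thick_drift [([0.477, -0.272, 0.051], 0.97)]
((384.6361083984375, 251.0061798095703), (22.70383071899414, 124.64402770996094), 2.6025619506835938) 0.6
```

View pics/w5.png

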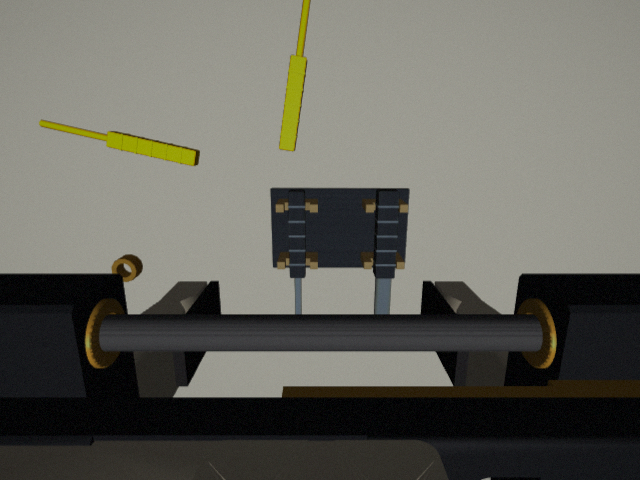

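```bash
python3 - <<'E'
from h import *
T=np.eye(4);T[:3,:3]=R.from_euler('xyz',[179.85,-.4,180],degrees=True).as_matrix();T[:3,3]=[.5419,-.3135,.2689]
s=wrist();M=np.linalg.inv(T@np.array(s['hand_eye']));s['rvec']=cv2.Rodrigues(M[:3,:3])[0];s['tvec']=M[:3,3]
im=s['pixels']; g=im.astype(int).sum(2)
for n,uv,z in [('hback',(297.5,190.5),.046),('hfront',(297.5,277),.046),('blade',(298,305),.0415),('p1',(271.5,188),.006),('p2',(408,188),.006),('p3',(273,268),.006),('p4',(407,268),.006),('u1',(297.5,207),.042),('u2',(297.5,262),.042),('dback',(387,189.5),.048),('dfr',(385.5,277),.048)]:
    print(n,np.round(ray(s,uv,z)*1000,1))
# stand fit with plate only from dark mask
m=(g<330).astype(float)
p=fit([(s,m,(255,180,425,266))],[box(-.075,.075,-.045,.045,0,.006),*[box(a-.01,a+.01,-.045,.045,.03,.047) for a in(-.045,.045)]],[520,-284,0]);print(p)
cv2.imwrite('pics/w5c.png',cv2.resize(im[180:320,255:425],None,fx=4,fy=4,interpolation=2))
E
```

```text
hback [ 562.9 -331.7   46. ]
hfront [ 564.2 -242.    46. ]
blade [ 564.4 -208.5   41.5]
p1 [ 592.8 -328.7    6. ]
p2 [ 446.  -328.8    6. ]
p3 [ 594.  -237.9    6. ]
p4 [ 441.6 -237.7    6. ]
u1 [ 563.4 -314.7   42. ]
u2 [ 564.2 -257.    42. ]
dback [ 476.1 -332.9   48. ]
dfr [ 473.4 -242.7   48. ]
(array([ 5.1857e+02, -2.8359e+02,  1.0000e-02]), np.float64(0.0127))
```

View pics/w5c.png

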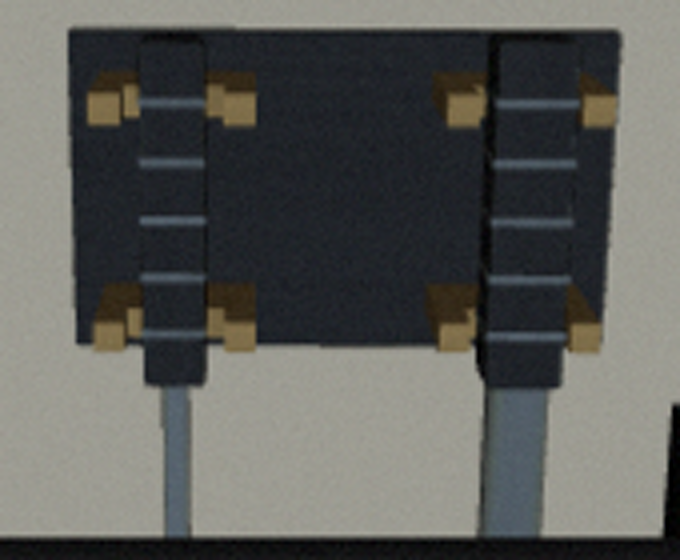

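Call:
carry_out(increments=[[0,0,0,21,20,-20,0.4],[0,0,0,21,29,-70,0.4],[0,0,0,21,29,-130,0.4],[0,0,0,21,29,-185,0.4],[0,0,0,21,29,-220,0.4],[0,0,0,21,29,-240,0.4],[0,0,0,21,29,-249,0.4],[0,0,0,21,29,-249,0.4]])

```text
clock: 15.55
tool_pos: [0.5631, -0.2845, 0.0209]
orientation: [179.9, -0.4, -180.0]
force: [0.3, -0.5, -0.1]
opening: 0.0527
```

Call:
carry_out(increments=[[0,0,0,0,0,0,0.7],[0,0,0,0,0,0,1],[0,0,0,0,0,0,1],[0,0,0,0,0,0,1],[0,0,0,0,0,0,1],[0,0,0,0,0,0,1]])

```text
clock: 16.3
tool_pos: [0.5633, -0.2846, 0.0212]
orientation: [179.9, -0.3, -180.0]
force: [-0.3, 0.8, 2.8]
opening: 0.0154
```

Call:
carry_out(increments=[[0,0,0,0,0,15,1],[0,0,0,0,0,50,1],[0,0,-2,-5,20,100,1],[0,0,-4,-15,70,140,1],[0,0,-6,-25,120,180,1],[0,0,-8.5,-35,170,220,1],[0,0,-8.5,-45,220,250,1],[0,0,-8.5,-51,260,275,1],[0,0,-8.5,-51,270,279,1],[0,0,-8.5,-51,270,279,1],[0,0,-8.5,-51,270,279,1]])

```text
clock: 17.68
tool_pos: [0.5115, -0.0154, 0.2989]
orientation: [179.9, -0.5, 171.4]
force: [-0.7, -0.5, -2.0]
opening: 0.0156
```

```bash
python3 - <<'E'
from h import *
s=wrist();im=s['pixels'];cv2.imwrite('pics/w6.png',im)
o=ctrl.get_obs();print({k:np.round(v,4) for k,v in o.items() if k in('tool_pos','orientation','clock','opening')})
u=proj(s,[[.5165,.009,.012]])[0].astype(int);print(u)
d=ctrl.outline_of(s,'fixture')[0]['pixels'];ys,xs=np.nonzero(d);print(xs.min(),xs.max(),ys.min(),ys.max())
head=lambda y:[cyl(.01,.001*y+.023,.001*y+.029,.08)]
FIX.append(box(-.022,.022,-.012,.012,0,.07))
for thr in(300,330):
  m=(im.astype(int).sum(2)<thr).astype(float)
  # limit to in front of the bin
  roi=(xs.min()-8,ys.min()-8,xs.max()+8,ys.max()-4)
  p,e=fit([(s,m,roi)],FIX,[516.5,9,-8.5,5],head);print(p,e)
r=render(s,FIX+head(p[3]),p[:3]*[.001,.001,np.pi/180])
v=im.copy();cv2.drawContours(v,cv2.findContours((r>.5).astype(np.uint8),0,2)[0],-1,(0,0,255),1)
a,b=max(u[0]-90,0),max(u[1]-70,0)
cv2.imwrite('pics/w6c.png',cv2.resize(v[b:b+140,a:a+180],None,fx=4,fy=4,interpolation=0))
E
```

```text
{'clock': np.float64(17.725), 'tool_pos': array([ 0.5116, -0.0156,  0.2988]), 'orientation': array([179.9202,  -0.4612, 171.4306]), 'opening': np.float64(0.0159)}
[317 220]
275 360 196 241
[516.52  10.38  -9.77   9.3 ] 0.1548
[516.71  10.17  -8.57   9.08] 0.1295
```

View pics/w6c.png

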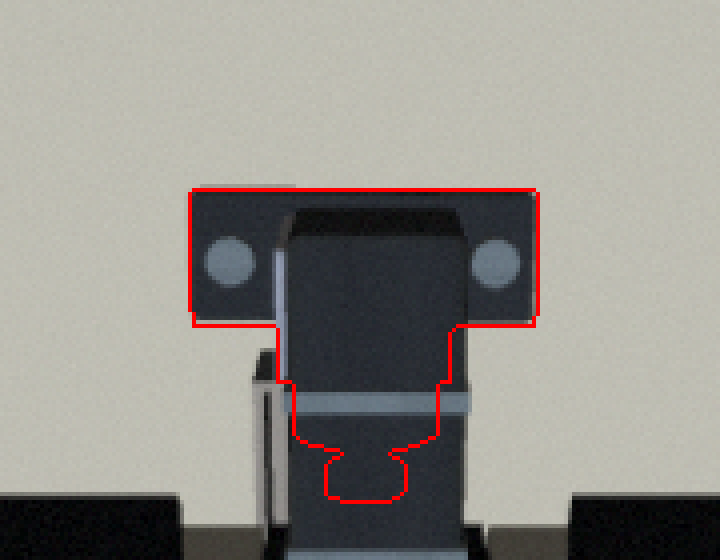

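Call:
carry_out(increments=[[0,0,0,-5,-50,-10,1],[0,0,0,-14,-100,-40,1],[0,0,0,-17.4,-125.7,-90,1],[0,0,0,-17.4,-125.7,-145,1],[0,0,0,-17.4,-125.7,-190,1],[0,0,0,-17.4,-125.7,-220,1],[0,0,0,-17.4,-125.7,-235.7,1],[0,0,0,-17.4,-125.7,-235.7,1],[0,0,0,-17.4,-125.7,-235.7,1]])

```text
clock: 18.9
tool_pos: [0.495, -0.1408, 0.0646]
orientation: [179.9, -0.3, 171.5]
force: [-0.4, -0.7, -1.9]
opening: 0.0159
```

```bash
python3 - <<'E'
from h import *
o=ctrl.get_obs();print({k:np.round(v,4) for k,v in o.items() if k in('tool_pos','orientation','clock','opening','force')})
v=[]
for n,P in(('top',[.510,-.05,.08]),('side',[.510,-.05,.08])):
    s=ctrl.snapshot(n);u=proj(s,[P])[0].astype(int)
    im=s['pixels'].copy()
    yf=np.array([.1478,.989]);F=np.array([.5167,.0098])
    L=proj(s,[[*(F+yf*a),.08] for a in(-.022,-.09)]);t=o['tool_pos']
    c=cv2.resize(im[u[1]-50:u[1]+50,u[0]-66:u[0]+66],None,fx=6,fy=6,interpolation=2)[:,:]
    for q in L: cv2.circle(c,tuple(int(z) for z in (q-u+[66,50])*6),3,(0,0,255),-1)
    v.append(cv2.resize(c,(400,300)) if n=='side' else c)
cv2.imwrite('pics/a1.png',v[0]);cv2.imwrite('pics/a2.png',v[1])
E
```

```text
{'clock': np.float64(18.9), 'tool_pos': array([ 0.495 , -0.1408,  0.0646]), 'orientation': array([179.8804,  -0.3329, 171.4698]), 'force': array([-0.4252, -0.6925, -1.8637]), 'opening': np.float64(0.0159)}
```

View pics/a1.png

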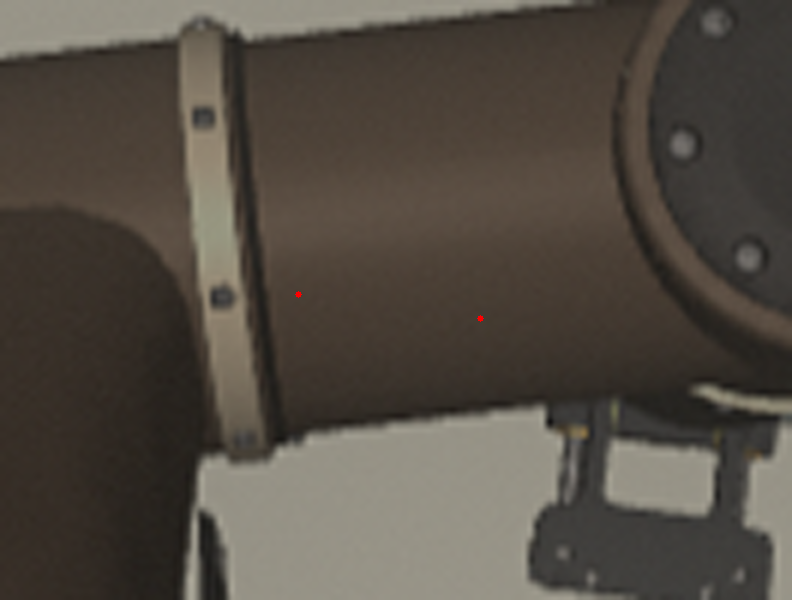

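The top camera shows only the arm over the fixture, so it doesn't help here. I'll go in slowly by force instead.

Call:
carry_out(increments=[[0,0,0,-0.8,0,-1.2,1],[0,0,0,-0.8,0,-1.2,1],[0,0,0,0.4,8,-1.2,1],[0,0,0,1.3,14,-1.2,1],[0,0,0,1.9,18,-1.2,1],[0,0,0,2.0,19,-1.2,1],[0,0,0,2.0,19,-1.2,1]])

```text
clock: 19.88
tool_pos: [0.4963, -0.1217, 0.063]
orientation: [179.9, -0.4, 171.5]
force: [-0.3, -5.7, -1.1]
opening: 0.0157
```

Call:
carry_out(increments=[[0,0,0,0.2,1,0,1],[0,0,0,0.3,2,0,1],[0,0,0,0.45,3,0,1],[0,0,0,0.6,4,0,1],[0,0,0,0.6,4,0,1]])

```text
clock: 20.5
tool_pos: [0.4958, -0.1188, 0.0628]
orientation: [-180.0, -0.5, 171.5]
force: [-1.8, -12.0, -0.8]
opening: 0.0158
```

```bash
python3 - <<'E'
from h import *
o=ctrl.get_obs();print({k:np.round(v,4) for k,v in o.items() if k in('tool_pos','orientation','clock','opening','force','moment')})
s=ctrl.snapshot('side');cv2.imwrite('pics/s2.png',s['pixels'])
print([(np.round(d['centre'],4).tolist(),round(d['confidence'],2)) for d in ctrl.search_frame(s,'pin')])
u=proj(s,[[.521,.04,.08]])[0].astype(int);print(u)
a=cv2.imread('pics/side.png');f=lambda i:cv2.resize(i[u[1]-25:u[1]+25,u[0]-32:u[0]+32],None,fx=6,fy=6,interpolation=2)
cv2.imwrite('pics/cmp.png',np.hstack([f(a),f(s['pixels'])]))
E
```

```text
{'clock': np.float64(20.5), 'tool_pos': array([ 0.4958, -0.1188,  0.0628]), 'orientation': array([-179.9799,   -0.5037,  171.5057]), 'force': array([ -1.8001, -12.0218,  -0.7648]), 'moment': array([-4.1188,  0.8038,  0.0764]), 'opening': np.float64(0.0158)}
[([0.5189, 0.0402, 0.0814], 0.67)]
[314 266]
```

Call:
carry_out(increments=[[0,0,0,0.2,1.5,0,1],[0,0,0,0.45,3,0,1],[0,0,0,0.7,4.5,0,1],[0,0,0,0.9,6,0,1],[0,0,0,0.9,6,0,1]])

```text
clock: 21.22
tool_pos: [0.4965, -0.1128, 0.0627]
orientation: [-180.0, -0.5, 171.5]
force: [-3.0, -10.0, -0.5]
opening: 0.0155
```

```bash
python3 - <<'E'
from h import *
s=ctrl.snapshot('side');cv2.imwrite('pics/s3.png',s['pixels'])
print([(np.round(d['centre'],4).tolist(),round(d['confidence'],2)) for d in ctrl.search_frame(s,'pin')])
u=[314,266]
a=cv2.imread('pics/side.png');f=lambda i:cv2.resize(i[u[1]-25:u[1]+25,u[0]-32:u[0]+32],None,fx=6,fy=6,interpolation=2)
cv2.imwrite('pics/cmp.png',np.hstack([f(a),f(s['pixels'])]))
E
```

```text
[([0.5168, 0.049, 0.0798], 0.67), ([0.4989, -0.0812, 0.086], 0.6)]
```

View pics/cmp.png

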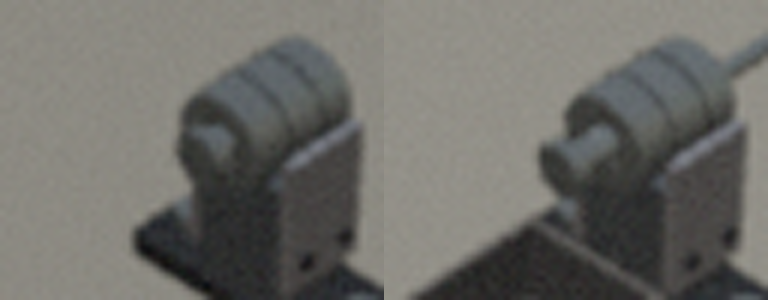

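The right panel shows the pin head moved well out of the bore, with the blade entering at the other end (735,60). The pin is moving at about 10 N.

Call:
carry_out(increments=[[0,0,0,0,2,0,1],[0,0,0,0.3,5,0,1],[0,0,0,0.7,8,0,1],[0,0,0,1.1,11,0,1],[0,0,0,1.6,14,0,1],[0,0,0,1.9,16,0,1],[0,0,0,1.9,16,0,1]])

```text
clock: 22.2
tool_pos: [0.4984, -0.0965, 0.0627]
orientation: [180.0, -0.5, 171.5]
force: [-1.9, -8.6, -0.8]
opening: 0.0156
```

```bash
python3 - <<'E'
from h import *
s=ctrl.snapshot('side')
print([(np.round(d['centre'],4).tolist(),round(d['confidence'],2)) for d in ctrl.search_frame(s,'pin')])
E
```

```text
[([0.5202, 0.0529, 0.0813], 0.57)]
```

Call:
carry_out(increments=[[0,0,0,0.4,3,0,1],[0,0,0,0.8,6,0,1],[0,0,0,1.3,9,0,1],[0,0,0,1.7,12,0,1],[0,0,0,2.2,15,0,1],[0,0,0,2.5,17,0,1],[0,0,0,2.5,17,0,1]])

```text
clock: 23.18
tool_pos: [0.5027, -0.0779, 0.063]
orientation: [179.9, -0.3, 171.5]
force: [0.3, 0.0, -1.4]
opening: 0.0159
```

```bash
python3 - <<'E'
from h import *
s=ctrl.snapshot('side');cv2.imwrite('pics/s4.png',s['pixels'])
print([(np.round(d['centre'],4).tolist(),round(d['confidence'],2)) for d in ctrl.search_frame(s,'pin')])
E
```

```text
[([0.5352, 0.0909, 0.0144], 0.51)]
```

Pin detected at (0.535, 0.091, 0.014), so it is in the bin. Now I'll withdraw and return the punch.

Call:
carry_out(increments=[[0,0,0,-3,-20,0,1],[0,0,0,-7,-45,0,1],[0,0,0,-10.3,-70,0,1],[0,0,0,-11.5,-78,2,1],[0,0,0,-11.5,-80,40,1],[0,0,3,5,-110,80,1],[0,0,6,25,-150,87,1],[0,0,8.5,45,-185,87,1],[0,0,8.5,60.6,-205,87,1],[0,0,8.5,60.6,-205,70,1],[0,0,8.5,60.6,-205,30,1],[0,0,8.5,60.6,-205,-5,1],[0,0,8.5,60.6,-205,-20,1],[0,0,8.5,60.6,-205,-20,1],[0,0,8.5,60.6,-205,-20,1]])

```text
clock: 25.15
tool_pos: [0.5642, -0.2833, 0.0444]
orientation: [179.9, -0.2, -180.0]
force: [0.1, 0.3, -0.8]
opening: 0.0158
```

```bash
python3 - <<'E'
from h import *
o=ctrl.get_obs();print({k:np.round(v,4) for k,v in o.items() if k in('tool_pos','orientation','clock','opening','force','moment')})
s=ctrl.snapshot('side');im=s['pixels']
print([(np.round(d['centre'],4).tolist(),round(d['confidence'],2)) for d in ctrl.search_frame(s,'punch')])
u=proj(s,[[.5636,-.27,.04]])[0].astype(int)
P=proj(s,[[.5636,-.2846+.045,.05],[.5636,-.2846+.115,.05]]);im=im.copy()
c=cv2.resize(im[u[1]-45:u[1]+45,u[0]-60:u[0]+60],None,fx=5,fy=5,interpolation=2);cv2.imwrite('pics/s5.png',c)
E
```

```text
{'clock': np.float64(25.15), 'tool_pos': array([ 0.5642, -0.2833,  0.0444]), 'orientation': array([ 179.9069,   -0.2395, -179.9672]), 'force': array([ 0.0986,  0.2729, -0.79  ]), 'moment': array([-0.0452,  0.1056, -0.0342]), 'opening': np.float64(0.0158)}
[([0.7179, -0.3635, 0.013], 0.79), ([0.5646, -0.2447, 0.0673], 0.77), ([0.5653, -0.3974, 0.0134], 0.7)]
```

Call:
carry_out(increments=[[0,0,0,-0.7,0,-8,1],[0,0,0,-0.7,0,-16,1],[0,0,0,-0.7,0,-20,1],[0,0,0,-0.7,0,-22.5,1],[0,0,0,-0.7,0,-22.5,1]])

```text
clock: 25.88
tool_pos: [0.562, -0.2832, 0.0212]
orientation: [179.9, -0.4, -180.0]
force: [-3.9, 2.2, 6.7]
opening: 0.0155
```

Call:
carry_out(increments=[[0,0,0,0,0,0,0.8],[0,0,0,0,0,0,0.5],[0,0,0,0,0,0,0.4],[0,0,0,0,0,0,0.4],[0,0,0,0,0,15,0.4],[0,0,0,0,0,50,0.4],[0,0,0,0,0,100,0.4],[0,0,0,0,-10,150,0.4],[0,0,0,-10,-20,200,0.4],[0,0,0,-20,-29,248,0.4],[0,0,0,-20,-29,248,0.4],[0,0,0,-20,-29,248,0.4]])

```text
clock: 27.38
tool_pos: [0.5422, -0.3121, 0.2692]
orientation: [179.9, -0.3, 180.0]
force: [-0.1, 0.0, -0.7]
opening: 0.0527
```

```bash
python3 - <<'E'
from h import *
o=ctrl.get_obs();print({k:np.round(v,4) for k,v in o.items() if k in('tool_pos','orientation','clock','opening','force')})
s=wrist();im=s['pixels'];cv2.imwrite('pics/w7.png',im)
for l in('punch','thick_drift'):
  print(l,[(np.round(d['centre'],3).tolist(),round(d['confidence'],2)) for d in ctrl.search_frame(s,l)])
  for d in ctrl.outline_of(s,l)[:2]:
    m=d['pixels'];ys,xs=np.nonzero(m);print(xs.mean(),ys.min(),ys.max())
    for r in(195,215,235,255,272,290):
        x=np.nonzero(m[r])[0]
        if len(x): print('  row',r,x.min(),x.max(),np.round(ray(s,((x.min()+x.max())/2,r),.046)*1000,1))
    print('back end',np.round(ray(s,(xs.mean(),ys.min()),.046)*1000,1))
g=cv2.imread('pics/w5.png').astype(int).sum(2);n=im.astype(int).sum(2)
print('blobs moved vs w5 px',(np.abs(g-n)[:270]>90).sum())
for k in('top','side'):
  s=ctrl.snapshot(k)
  for l in('pin','bin','thick_drift','tin','dzus','shear_pin_a','mirror','spacer','wrench'):
    print(k,l,[(np.round(d['centre'],3).tolist(),round(d['confidence'],2)) for d in ctrl.search_frame(s,l)][:2])
E
```

```text
{'clock': np.float64(27.375), 'tool_pos': array([ 0.5422, -0.3121,  0.2692]), 'orientation': array([179.8619,  -0.2872, 179.9842]), 'force': array([-0.0613,  0.0008, -0.6776]), 'opening': np.float64(0.0527)}
punch [([0.723, -0.372, 0.015], 0.87), ([0.563, -0.424, 0.014], 0.77), ([0.562, -0.28, 0.045], 0.7)]
136.00765916706558 118 163
back end [ 712.4 -397.6   46. ]
300.0562719812427 189 313
  row 195 292 307 [ 561.8 -325.9   46. ]
  row 215 292 307 [ 562. -306.   46.]
  row 235 292 308 [ 561.8 -285.5   46. ]
  row 255 293 308 [ 561.6 -264.4   46. ]
  row 272 293 308 [ 561.8 -246.1   46. ]
  row 290 298 304 [ 561.5 -226.1   46. ]
back end [ 561.2 -331.8   46. ]
thick_drift [([0.478, -0.28, 0.05], 0.56)]
385.6372762985596 187 313
  row 195 377 399 [ 475.1 -325.9   46. ]
  row 215 376 398 [ 475.2 -306.    46. ]
  row 235 375 398 [ 474.8 -285.5   46. ]
  row 255 375 396 [ 474.8 -264.4   46. ]
  row 272 375 395 [ 474.5 -246.    46. ]
  row 290 376 381 [ 480.4 -226.    46. ]
back end [ 477.8 -333.7   46. ]
299.9752808988764 189 314
  row 195 292 307 [ 561.8 -325.9   46. ]
  row 215 291 308
[... 448 characters left out ...]
or []
top spacer [([0.507, 0.005, 0.056], 0.53)]
top wrench [([0.696, 0.312, 0.009], 0.73)]
side pin [([0.536, 0.092, 0.014], 0.68), ([0.754, -0.234, 0.009], 0.56)]
side bin [([0.53, 0.085, 0.018], 0.97), ([0.502, 0.018, 0.055], 0.66)]
side thick_drift [([0.468, -0.254, 0.051], 0.97)]
side tin [([0.354, 0.177, 0.045], 0.8), ([0.558, -0.263, 0.042], 0.35)]
side dzus [([0.38, 0.068, 0.002], 0.44)]
side shear_pin_a [([0.788, 0.143, 0.018], 0.52), ([0.38, -0.121, 0.013], 0.51)]
side mirror [([0.758, -0.102, 0.007], 0.67), ([0.56, -0.267, 0.046], 0.17)]
side spacer [([0.755, -0.234, 0.01], 0.68), ([0.788, 0.144, 0.015], 0.6)]
side wrench [([0.684, 0.314, 0.011], 0.7), ([0.5, 0.021, 0.056], 0.63)]
```

```bash
python3 -c "
from plant import ctrl
print(ctrl.close_job())"
```

```text
the job is handed in; nothing more can be done
None
```

The job is done and handed in at about 27.5 s of the 70 s limit. The hand-in gave no verdict, so the results below are from my own last checks.

**What I did**
- **Bin:** I stood it under the pin's head end, in line with the bore, and let go. A fit to the wrist picture put it within about 1 mm of where I aimed.
- **Pin:** I drove it out with the thin punch, at a measured push of 9–12 N. It dropped into the bin, and only the punch was used on it.
- **Punch:** I laid it back in its own cradle and backed the gripper off.

**Last checks**
- **Pin and bin:** the side camera has the pin at (0.536, 0.092, 0.014), about 6 mm off the bin's middle each way and below its rim. The bin is where I left it. The top camera did not detect the pin.
- **Punch:** it sits about 3 mm from the cradle's middle lengthwise, within about 0.5° of the cradle's direction. I did not measure its height or level directly, but the grip height at release matched the height at pick-up.
- **Other parts:** the thick drift, tin, dzus, shear pins, mirror and wrench were all found within a few mm of their start positions. The spacer also appears unmoved, but its detections are mixed: the side camera found it at (0.755, -0.234), while the top camera reported a false hit on the fixture.

**What went wrong on the way**
- An early turn ran the last joint against its range limit. The arm stopped there, tilted in free air, and I turned it the other way.
- The top camera was blocked by the arm while I pushed the pin, so I aligned by the wrist camera and by force.
- The picture limit ran out just before the punch went down, so the placement was checked by numbers only.

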